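# Empty the tilting deburring pot

## Task

Pull the yellow-topped locking plate up out of its slots beside the tilting pot and lay it flat on the bench, out of the way. Then swing the red crank handle over to tip the pot until all three brass elbows have dropped into the grey tray, and swing it back so that the pot stands fully upright again, with the elbows left in the tray. Do not disturb the tape measure, the green wax tin or the sanding block at the near left of the bench.

Things in the scene. Friction and masses are not known exactly. Their poses are not given: they have to be found in the camera images.
- stand: Fixed blue yoke, place and yaw vary. Origin on the bench midway under the pot; its x points away from the robot, y to the side to which the pot empties. Posts at x = -103 and +103 mm, 156 mm high, carry the pot's axle, which lies along the stand's x at z = 135 mm; beyond them, on the robot's side, is the crank
- holder_slot (a point): slotted holder of the locking plate, part of the stand, at its y = -74 mm: two upright channels at x = -55 and +55 mm, 120 mm high, slots 8 mm wide. The point is the middle of the ledge (z = 30 mm) on which the plate stands; axes as the stand's
- pot (a joint): tilt of the steel pot about its axle, rad: 0 = upright (end stop), grows as it tips to the stand's +y, end stop 2.45 (mouth well down); it stays where left (friction 0.2 N m). Pot 124 mm across, 116 inside, 80 mm high, rim at z = 170 mm when upright. The elbows slide out between about 1.7 and 2.4. With the locking plate in, it can tip only about 0.25
- crank_grip (a point): middle of the red crank handle, a round bar 18 mm thick, 74 mm long along the stand's x, with a small collar at its near end. At stand x = -162 mm, 85 mm from the axle; at joint 0 its arm leans 70 degrees from vertical to the stand's -y; it swings over the top to 70 degrees on the +y side. The dark arm lies in the plane x = -124 mm. The bar may turn between the fingers
- pot_mouth (a point): centre of the pot's rim; its z axis is the pot's axis (out of the mouth)
- locking_plate: loose aluminium plate 98 mm wide (its x), 5 mm thick (y), 175 mm high (z), 0.12 kg, the upper 25 mm narrowed to 74 mm and yellow. Origin at the middle of its lower edge. Starts upright in the slots, lower edge at z = 30 mm, top at 205 mm, 35 mm above the pot's rim; lift it at least 95 mm to clear the slots. The pot wall is 10 mm from it
- plate_top (a point): middle of the plate's top (yellow) edge
- tray: loose grey open tray 160 x 260 x 45 mm (x, y, z), wall 4 mm, standing between the posts and under the pot, on its +y side. Origin at the centre of its underside; axes as the stand's
- elbow_0: brass pipe elbow, an L 56 x 56 mm, 31 mm thick, 0.13 kg, lying in the pot at the start; origin at the centre of its underside
- elbow_1: brass pipe elbow, an L 56 x 56 mm, 31 mm thick, 0.13 kg, lying in the pot at the start; origin at the centre of its underside
- elbow_2: brass pipe elbow, an L 56 x 56 mm, 31 mm thick, 0.13 kg, lying in the pot at the start; origin at the centre of its underside
- tape_measure: bystander: yellow tape measure, 36 x 88 x 69 mm; origin at the centre of its underside
- wax_tin: bystander: round green tin, 70 mm across, 38 mm high; origin at the centre of its underside
- sanding_block: bystander: cork sanding block 66 x 100 x 27 mm; origin at the centre of its underside
Mind the look-alikes: they are no part of the job. Several things have the shape of the locking_plate; the one meant has the colours described above.

How it is judged:
On the way, in this order (a step that is already met when the one before it is completed fails the run):
1. the locking plate is out of its slots and lies flat on the bench (angle between locking_plate's own z axis and vertical above 1.45 rad and height (world z) of each of locking_plate, plate_top below 0.02 m and horizontal distance between locking_plate and tray above 0.14 m), for 0.2 s.
2. the pot is tipped over and all three elbows lie in the tray (value of joint pot above 1.5 rad and x of elbow_0 in the frame of tray between -0.078 and 0.078 m and y of elbow_0 in the frame of tray between -0.128 and 0.128 m and height (world z) of each of elbow_0, elbow_1, elbow_2 below 0.065 m and x of elbow_1 in the frame of tray between -0.078 and 0.078 m and y of elbow_1 in the frame of tray between -0.128 and 0.128 m and x of elbow_2 in the frame of tray between -0.078 and 0.078 m and y of elbow_2 in the frame of tray between -0.128 and 0.128 m), for 0.2 s.
At the end, for the whole second after the job is handed in: The pot stands upright again (tilt under 0.12 rad) and still; all three elbows lie at rest in the tray (origins inside its walls, below 65 mm); the locking plate lies flat on the bench (within about 7 degrees, both ends below 20 mm), its lower edge's middle at least 140 mm from the tray's centre (all of step 1 and value of joint pot below 0.12 rad and velocity of joint pot below 0.1 rad/s and x of elbow_0 in the frame of tray between -0.078 and 0.078 m and y of elbow_0 in the frame of tray between -0.128 and 0.128 m and height (world z) of each of elbow_0, elbow_1, elbow_2 below 0.065 m and x of elbow_1 in the frame of tray between -0.078 and 0.078 m and y of elbow_1 in the frame of tray between -0.128 and 0.128 m and x of elbow_2 in the frame of tray between -0.078 and 0.078 m and y of elbow_2 in the frame of tray between -0.128 and 0.128 m and linear speed of each of locking_plate, elbow_0, elbow_1, elbow_2 below 0.03 m/s); the robot touches nothing.
It fails at once if the tape measure is moved by more than 30 mm (distance of tape_measure from where it was at the start of the episode above 0.03 m).
It fails at once if the wax tin is moved by more than 30 mm (distance of wax_tin from where it was at the start of the episode above 0.03 m).
It fails at once if the sanding block is moved by more than 30 mm (distance of sanding_block from where it was at the start of the episode above 0.03 m).
It also fails if it takes over 72 s, if anything falls off the work surface, if the arm or the gripper's body presses on something with over 40 N, if the wrist force passes 120 N, or if a joint passes its speed limit or range.

## Robot

A 7-joint arm with a two-finger parallel gripper is mounted at the origin on a cart in front of the work surface, level with it; the furniture and walls round the work are solid. World frame = base frame: x ahead of the robot, y to its left, z up, the work surface at z = 0. Lengths are in m, angles in rad, forces in N, time in s.
With the tool pointing down it reaches from about 0.4 to 0.875 m from the base axis. Payload 4.4 kg.
Tool frame: the origin (TCP) lies midway between the tips of the shut fingers; the grasp point (between the pads) lies 19 mm behind it; z points along the fingers, y is the line along which they close (so a half turn about z gives the same grasp; the last joint's range is limited). The gripper opens to 85 mm and grips with 20 to 120 N. Pads are 22 mm wide; open, the fingers measure 114 mm over their backs; the gripper's body (76 mm by 85 mm) begins 54 mm behind the grasp point. The pads swing forward as they close: fully open they stand 13 mm farther back than shut.
Start: joints at [-1.286, 0.628, 0.038, 1.517, -0.027, 0.996, -0.02], TCP at [0.223, 0.61, 0.231] pointing down, gripper open.
Joint ranges: [-3.06, 3.06], [-0.37, 2.12], [-1.25, 1.32], [0.18, 2.47], [-1.1, 4.24], [0.23, 1.98], [-2.94, 2.94]. Speed limits (rad/s): [2.57, 2.57, 3.14, 3.14, 3.14, 3.14, 3.14].

## Interface

Orientations are given as a unit quaternion [w, x, y, z].
In Python, from rig import arm gives the robot as it stands.
- The arm moves only by the tool arm_command, never from a script. Its argument "moves" is a list that holds one entry, the list of rows, each a list of 7 numbers: the turn, a rotation vector about the tool's x, y, z as a fraction of full scale, then the shift along the tool's x, y, z as a fraction of full scale, then the opening, from 0 (shut) to 1 (fully open). In form: [[[ax, ay, az, tx, ty, tz, gripper], ...]]. A call has 1 to 8 rows; each row shifts and turns the commanded pose from where the row before left it, along the tool's axes as they then stand; what a row does not reach is not made up. Full scale, the value 1, is 40 mm for a shift and 0.1 rad for a turn. A row lasts 1/12 s, in which the tool goes at most 41.7 mm and 7.16 degrees, less where a joint would pass 70% of its speed; a pose out of reach is approached as far as the arm can. A call with a number of a shift or a turn outside -1 to 1 is refused whole. A call with a gripper value outside its range is refused whole. The fingers move at their own pace and stop on an object; "newtons" is the grip in N (left out, the last holds). Time passes only in rows, so rows that do not move let the fingers close. It gives the time, the measured TCP pose, the force, the opening and the grip force at its end, in the units of the state.
- arm.state(): the state, without advancing time (a new reading comes with each control period).
- arm.camera(name): name is "side" or "top" or "wrist"; returns the picture (384x512x3 uint8, red, green, blue); there is no depth.
- arm.camera_info(name): a dict with "fovy" (degrees; the focal length in pixels is half the picture's height over the tangent of half this angle, whatever the lens; pixels are square), "cx", "cy" (the principal point, pixels), "k1" (the pictures are not rectified: a ray, as slopes to the right and down, at radius r is drawn at 1 + k1 r^2 times it, then the intrinsics apply), "xyz" and "attitude" of the camera in the world. Camera axes: x right, y up, looking along -z (the intrinsics and any distortion apply to the point x, -y, -z); pixel columns grow to the right and rows downward; lengths in m; the calibration is good to about 2 mm. A picture is of the moment at which its call begins: read the wrist's pose just before it. camera_info takes no time and is no camera call; for the wrist camera it gives the pose at the moment of the call.
- arm.hand_in(): hands the job in; it is judged then, once.
Trained networks look in the newest picture that a camera, given by its name, has taken for a name from the list of things; names that differ only in an ending like _2 or _b are one class to them, and where a whole thing is asked for, a point or a joint stands for the part that bears it (a point fixed in the world has none). Each returns a list of dicts, best first, with "p" (0 to 1); they miss things now and then, are a little off and sometimes report something else, mostly with a low value. They report only what shows in the picture. A call takes as long as a camera call. They do not tell look-alikes from the thing itself.
- arm.trace(camera, target): "mask" (384x512 bool, what is visible of it) and "extent" ([left, top, right, bottom] in pixels, round what is visible of it).
The state is a dict: "time_s": time; "joint_positions": joint angles; "joint_vel": joint speeds; "tau": joint torques, N m; "tool_pos": TCP position; "orientation": TCP orientation; "force": force on the tool from outside, world axes, zero at the start; "moment": the same for the moment, N m; "finger_gap": opening from 0.0 (shut) to 1.0 (fully open); "finger_force": force on a finger pad.
Only numpy, scipy, OpenCV 4.12 (cv2) and the standard library are available. Lean on these libraries where they do the work, as an engineer would, in place of code of your own. Each camera call takes 0.05 s, during which the arm holds its last target. There are 200 camera calls.

## Working session

There is one attempt and no reset: what is moved stays moved. The work goes in short steps, Python scripts to look and compute and a tool call to move; the robot and the scene stay as the last step left them, time stands still between calls to the robot, and variables do not carry over. Pictures are saved under pics/ and viewed, at most 10 in all, crops included, and the job is handed in when it is done.

Besides the shell and the picture viewer there is one more tool, called after "Request:" by a JSON object that holds its "api" and its "payload", one argument or row to a line. arm_command: Moves the arm, as the interface text tells. Its arguments: {"type":"object","properties":{"moves":{"type":"array"},"newtons":{"type":"number"}},"required":["moves"]}

```bash
mkdir -p pics; ls; python3 - <<'E'
from rig import arm
import cv2,numpy as np
ims=[]
for n in ["side","top"]:
    i=arm.camera(n); ims.append(i); print(n,arm.camera_info(n))
    cv2.imwrite(f"pics/{n}0.png",i[:,:,::-1])
    for t in ["stand","locking_plate","crank_grip","tray","pot","tape_measure","wax_tin","sanding_block"]:
        for d in arm.trace(n,t)[:3]: print(n,t,round(d["p"],2),d["extent"])
print(arm.state())
E
```

```text
pics
side {'fovy': 56.93965127285467, 'cx': 252.16858597065402, 'cy': 191.02125855193486, 'k1': 0.036656065708671595, 'xyz': array([ 0.27600144, -0.73006199,  0.84314779]), 'attitude': array([ 0.88895052,  0.42617443, -0.08242353, -0.14611193])}
side stand 0.88 [231.1, 205.4, 327.9, 297.9]
side locking_plate 0.94 [300.2, 166.8, 319.8, 214.8]
side locking_plate 0.72 [238.6, 304.4, 245.6, 376.9]
side locking_plate 0.7 [286.3, 226.7, 321.3, 279.3]
side crank_grip 0.93 [232.4, 206.3, 314.1, 278.7]
side tray 0.65 [226.5, 206.0, 278.0, 285.9]
side tape_measure 0.67 [195.1, 177.6, 203.5, 203.2]
side wax_tin 0.88 [185.9, 208.5, 214.2, 231.2]
side sanding_block 0.64 [177.3, 161.4, 194.7, 184.0]
top {'fovy': 56.04766144643316, 'cx': 252.5315371777108, 'cy': 184.79979277068176, 'k1': -0.05665221310905812, 'xyz': array([0.42301418, 0.05889102, 1.53354947]), 'attitude': array([-0.69961809, -0.04173108,  0.0302557 ,  0.71265534])}
top stand 0.95 [280.2, 143.6, 333.2, 218.2]
top stand 0.26 [228.9, 218.8, 242.2, 227.9]
top locking_plate 0.48 [237.3, 129.0, 259.2, 141.5]
top locking_plate 0.47 [312.6
[... 477 characters left out ...]
_positions': array([-1.28578955,  0.62836554,  0.03848517,  1.51736313, -0.02698069,
        0.99628055, -0.02000864]), 'joint_vel': array([ 0.00019987,  0.00256191, -0.00079359, -0.00015927,  0.00039956,
        0.00143032,  0.0004917 ]), 'tau': array([ 1.04276289e-03, -5.63260102e+01,  1.22574024e+00, -1.93780929e+01,
        1.08914476e-02,  1.32500896e-03, -1.04894517e-05]), 'tool_pos': array([0.22336181, 0.61046491, 0.23134733]), 'orientation': array([-7.45199220e-06,  1.74510430e-01,  9.84655324e-01,  5.24124896e-05]), 'force': array([-0.04262632, -0.23672161, -0.01203388]), 'moment': array([ 0.02156039,  0.00435794, -0.01632321]), 'finger_force': 0.0, 'finger_gap': 0.9998525803842339}
```

```bash
python3 - <<'E'
import cv2
s=cv2.imread("pics/side0.png");t=cv2.imread("pics/top0.png")
cv2.imwrite("pics/side0c.png",cv2.resize(s[130:384,160:480],None,fx=2.36,fy=2.36,interpolation=cv2.INTER_CUBIC)[:600])
cv2.imwrite("pics/top0c.png",cv2.resize(t[100:250,150:350],None,fx=4,fy=4,interpolation=cv2.INTER_CUBIC))
E
```

```text
(no output)
```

View pics/side0c.png

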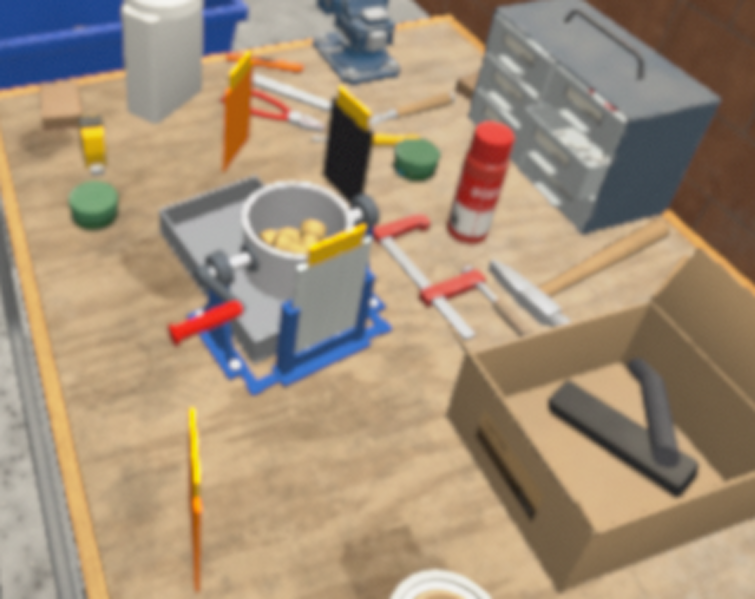

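View pics/top0c.png

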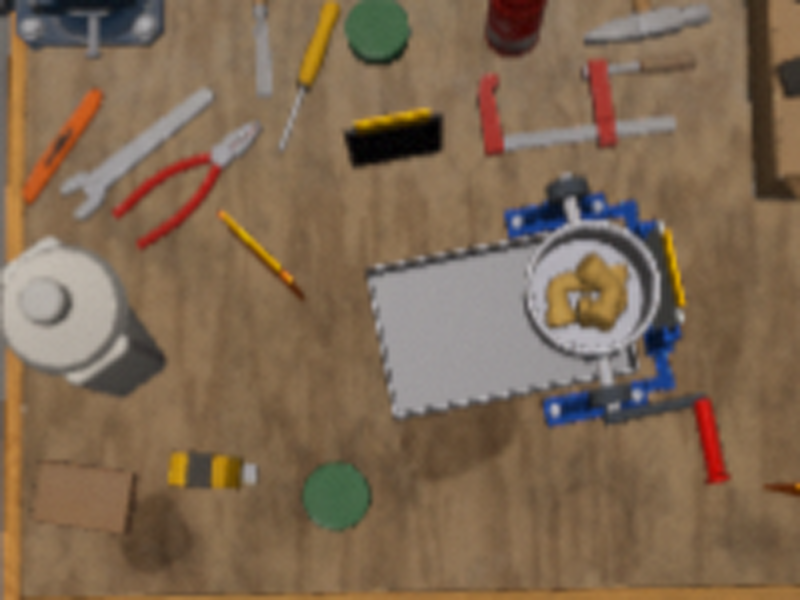

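```bash
cat > h.py <<'E'
import numpy as np, cv2
from scipy.spatial.transform import Rotation as R
def rot(q): return R.from_quat(q,scalar_first=True)
def K(c):
    f=192/np.tan(np.radians(c["fovy"])/2); return f
def project(c,P):
    p=rot(c["attitude"]).inv().apply(np.atleast_2d(P)-c["xyz"])
    s=np.c_[p[:,0],-p[:,1]]/(-p[:,2:]); r2=(s**2).sum(1,keepdims=True)
    return s*(1+c["k1"]*r2)*K(c)+[c["cx"],c["cy"]]
def on_plane(c,uv,z):
    d=(np.atleast_2d(uv)-[c["cx"],c["cy"]])/K(c); s=d.copy()
    for _ in range(20): s=d/(1+c["k1"]*(s**2).sum(1,keepdims=True))
    r=rot(c["attitude"]).apply(np.c_[s[:,0],-s[:,1],-np.ones(len(s))])
    return c["xyz"]+r*((z-c["xyz"][2])/r[:,2])[:,None]
def stand2w(p,P):
    c,s=np.cos(p[2]),np.sin(p[2]); P=np.atleast_2d(P)
    return np.c_[p[0]+c*P[:,0]-s*P[:,1],p[1]+s*P[:,0]+c*P[:,1],P[:,2]]
E
python3 - <<'E'
from rig import arm
from h import *
from scipy.optimize import least_squares
C={n:arm.camera_info(n) for n in["side","top"]}
I={n:cv2.imread(f"pics/{n}0.png") for n in C}
def cen(n,box,lo,hi):
    x0,y0,x1,y1=box; h=cv2.cvtColor(I[n][y0:y1,x0:x1],cv2.COLOR_BGR2HSV)
    m=cv2.inRange(h,lo,hi); ys,xs=np.nonzero(m); print(n,len(xs),xs.min()+x0,xs.max()+x0,ys.min()+y0,ys.max()+y0)
    return np.array([xs.mean()+x0,ys.mean()+y0])
red=((0,160,90),(6,255,255)); yel=((20,150,110),(35,255,255))
obs=[("side",cen("side",(228,250,268,280),*red),(-164,-80,164)),
("top",cen("top",(320,195,335,224),*red),(-164,-80,166)),
("side",cen("side",(286,220,320,246),*yel),(0,-76,193)),
("top",cen("top",(312,154,324,182),*yel),(0,-74,204)),
("top",np.array([150+593/4,100+287/4]),(0,0,170)),
("side",np.array([160+297/2.36,130+220/2.36]),(0,0,170))]
def res(p): return np.concatenate([(project(C[n],stand2w(p,np.array(P)/1000))[0]-u) for n,u,P in obs])
f=least_squares(res,[0.6,-0.15,0.17],loss="soft_l1"); print(f.x,np.round(f.fun.reshape(-1,2),2) if 0 else np.round(res(f.x).reshape(-1,2),2))
np.save("stand.npy",f.x)
for k,P in dict(grip=(-162,-80,164),ptop=(0,-74,205),mouth=(0,0,170)).items(): print(k,stand2w(f.x,np.array(P)/1000))
t=lambda x,y:(150+x/4,100+y/4)
s=lambda x,y:(160+x/2.36,130+y/2.36)
for k,u in dict(tin=t(337,495),tape=t(210,470),block=t(85,495),bottle=t(60,300),tray=t(500,325),decoy2=t(775,487),edge=t(400,590),black=t(395,150),saw=t(600,150)).items(): print(k,on_plane(C["top"],[u],0.02).round(3))
for k,u in dict(decoy2=s(197,585),boxcorner=s(560,585),boxl=s(450,415),stand=s(250,390),stand2=s(388,328),bowl=s(440,590)).items(): print(k,on_plane(C["side"],[u],0.0).round(3))
E
```

```text
side 177 232 261 258 275
top 100 323 331 200 220
side 197 290 314 225 241
top 42 316 321 158 176
[ 0.60985027 -0.09499758  0.16516013] [[ 0.11 -0.3 ]
 [ 0.17  0.14]
 [ 0.28  0.61]
 [ 0.54 -0.08]
 [-0.06 -0.17]
 [-0.77 -1.08]]
grip [[ 0.46320759 -0.20054341  0.164     ]]
ptop [[ 0.62201663 -0.16799059  0.205     ]]
mouth [[ 0.60985027 -0.09499758  0.17      ]]
tin [[0.416 0.161 0.02 ]]
tape [[0.444 0.294 0.02 ]]
block [[0.42  0.427 0.02 ]]
bottle [[0.627 0.454 0.02 ]]
tray [[ 0.591 -0.013  0.02 ]]
decoy2 [[ 0.416 -0.296  0.02 ]]
edge [[0.316 0.097 0.02 ]]
black [[0.782 0.095 0.02 ]]
saw [[ 0.777 -0.124  0.02 ]]
decoy2 [[ 0.398 -0.378  0.   ]]
boxcorner [[ 0.733 -0.489  0.   ]]
boxl [[ 0.733 -0.292  0.   ]]
stand [[ 0.525 -0.189  0.   ]]
stand2 [[ 0.726 -0.158  0.   ]]
bowl [[ 0.619 -0.457  0.   ]]
```

Request:
{"api": "arm_command", "payload": {
  "moves": [
    [[0, 0, 0, 0, 0, -1, 1], [0, 0, 0, 0, 0, -1, 1], [0, 0, 0, -0.5, -0.45, -1, 1], [0, 0, 0, -0.73, -0.674, -0.5, 1], [0, 0, 0, -0.73, -0.674, 0, 1], [0, 0, 0, -0.73, -0.674, 0, 1], [0, 0, 0, -0.73, -0.674, 0, 1], [0, 0, 0, -0.73, -0.674, 0, 1]]
  ]
}}

```text
time_s: 1.57
tool_pos: [0.3244, 0.4135, 0.3649]
orientation: [0.0, 0.174, 0.985, 0.0]
force: [1.6, 0.4, -0.5]
finger_gap: 1.002
finger_force: 0.0
```

Request:
{"api": "arm_command", "payload": {
  "moves": [
    [[0, 0, 0, -0.73, -0.674, 0, 1], [0, 0, 0, -0.73, -0.674, 0, 1], [0, 0, 0, -0.73, -0.674, 0, 1], [0, 0, 0, -0.73, -0.674, 0, 1], [0, 0, 0, -0.73, -0.674, 0, 1], [0, 0, 0, -0.73, -0.674, 0, 1], [0, 0, 0, -0.73, -0.674, 0, 1], [0, 0, 0, -0.73, -0.674, 0, 1]]
  ]
}}

```text
time_s: 2.23
tool_pos: [0.4696, 0.1307, 0.365]
orientation: [0.0, 0.174, 0.985, 0.0]
force: [-0.2, 1.5, -0.2]
finger_gap: 1.002
finger_force: 0.0
```

Request:
{"api": "arm_command", "payload": {
  "moves": [
    [[0, 0, 0, -0.73, -0.674, 0, 1], [0, 0, 0, -0.73, -0.674, 0, 1], [0, 0, 0, -0.73, -0.674, 0, 1], [0, 0, 0, -0.73, -0.674, 0, 1], [0, 0, 0, -0.73, -0.674, 0, 1], [0, 0, 0, -0.73, -0.674, 0, 1], [0, 0, 1, 0, 0, 0, 1], [0, 0, 1, 0, 0, 0, 1]]
  ]
}}

```text
time_s: 2.9
tool_pos: [0.5783, -0.0835, 0.3643]
orientation: [0.0, 0.277, 0.961, -0.001]
force: [-0.5, 1.1, -0.2]
finger_gap: 1.0
finger_force: 0.0
```

Request:
{"api": "arm_command", "payload": {
  "moves": [
    [[0, 0, 1, 0, 0, 0, 1], [0, 0, 1, 0, 0, 0, 1], [0, 0, 1, 0, 0, 0, 1], [0, 0, 1, 0, 0, 0, 1], [0, 0, 1, 0, 0, 0, 1], [0, 0, 1, 0, 0, 0, 1], [0, 0, 1, 0, 0, 0, 1], [0, 0, 1, 0, 0, 0, 1]]
  ]
}}

```text
time_s: 3.57
tool_pos: [0.578, -0.0794, 0.3647]
orientation: [-0.0, 0.627, 0.779, 0.0]
force: [-0.3, 1.0, 0.2]
finger_gap: 1.002
finger_force: 0.0
```

Request:
{"api": "arm_command", "payload": {
  "moves": [
    [[0, 0, 1, 0, 0, 0, 1], [0, 0, 1, 0, 0, 0, 1], [0, 0, 1, 0, 0, 0, 1], [0, 0, 1, 0, 0, 0, 1], [0, 0, 1, 0, 0, 0, 1], [0, 0, 1, 0, 0, 0, 1], [0, 0, 1, 0, 0, 0, 1], [0, 0, 1, 0, 0, 0, 1]]
  ]
}}

```text
time_s: 4.23
tool_pos: [0.5781, -0.0794, 0.3647]
orientation: [-0.0, 0.881, 0.473, 0.0]
force: [-0.6, 0.2, 0.2]
finger_gap: 0.996
finger_force: 0.0
```

Request:
{"api": "arm_command", "payload": {
  "moves": [
    [[0, 0, 1, 0, 0, 0, 1], [0, 0, 1, 0, 0, 0, 1], [0, 0, 1, 0, 0, 0, 1], [0, 0, 1, 0, 0, 0, 1], [0, 0, 1, 0, 0, 0, 1], [0, 0, 1, 0, 0, 0, 1], [0, 0, 1, 0, 0, 0, 1], [0, 0, 1, 0, 0, 0, 1]]
  ]
}}

```text
time_s: 4.9
tool_pos: [0.5781, -0.0793, 0.3646]
orientation: [-0.0, 0.996, 0.093, 0.0]
force: [0.8, 0.6, 0.4]
finger_gap: 0.997
finger_force: 0.0
```

```bash
cat >> h.py <<'E'
def delta(st,target,yaw_y=None):
    """tool-frame shift (units of 40 mm) to a world target; turn about tool z (units .1 rad) to bring tool y to world angle yaw_y"""
    r=rot(st["orientation"]); d=r.inv().apply(np.array(target)-st["tool_pos"])/.04
    y=r.apply([0,1,0]); a=None
    if yaw_y is not None:
        a=-((yaw_y-np.arctan2(y[1],y[0])+np.pi)%(2*np.pi)-np.pi)/.1
    return d.round(3),a,r.apply([0,0,1]).round(3)
E
python3 - <<'E'
from rig import arm
from h import *
s=arm.state(); p=np.load("stand.npy"); w=arm.camera_info("wrist")
i=arm.camera("wrist"); cv2.imwrite("pics/w1.png",i[:,:,::-1])
print(s["time_s"],s["joint_positions"].round(3),s["tool_pos"],delta(s,stand2w(p,[0,-.074,.30])[0],p[2]-np.pi/2))
E_=None
for d in arm.trace("wrist","locking_plate")[:3]: print(d["p"],d["extent"])
import json; np.savez("w1.npz",**w)
print(project(w,stand2w(p,[[-.037,-.074,.205],[.037,-.074,.205],[0,-.074,.205],[0,0,.17],[-.162,-.08,.164]])).round(1))
E
```

```text
4.9 [-0.489  0.573  1.     1.531 -0.492  1.309 -0.818] [ 0.57806827 -0.07932259  0.36463801] (array([0.669, 2.382, 1.615]), np.float64(0.21111640932517162), array([ 0.,  0., -1.]))
0.73 [321.6, 100.5, 351.6, 191.5]
0.64 [0.0, 17.7, 100.9, 93.1]
0.48 [136.5, 0.0, 199.6, 5.8]
[[345.7 187.7]
 [353.3 116.6]
 [349.4 153.3]
 [276.2 147.7]
 [331.5 271.1]]
```

View pics/w1.png

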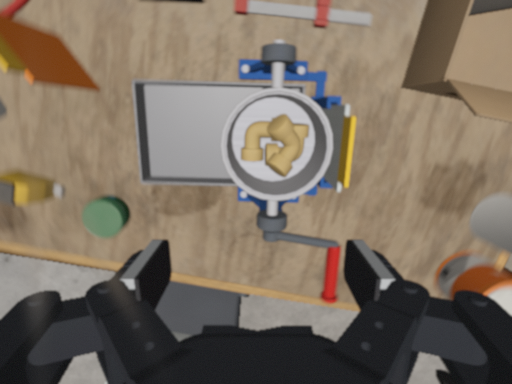

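```bash
python3 - <<'E'
from h import *
i=cv2.imread("pics/w1.png"); w=dict(np.load("w1.npz")); p=np.load("stand.npy")
print({k:np.round(v,3) for k,v in w.items()})
m=cv2.inRange(cv2.cvtColor(i,cv2.COLOR_BGR2HSV),(20,130,80),(35,255,255))[:, 320:400]
for r in range(112,192,6):
    xs=np.nonzero(m[r])[0]+320; print(r,(xs.min(),xs.max()) if len(xs) else None, i[r,334:360].astype(int).tolist()[::2] if r==150 else "")
for y in (-.0715,-.0765):
    for z in (.205,.18): print(y,z,project(w,stand2w(p,[[-.037,y,z],[0,y,z],[.037,y,z]])).round(1).tolist())
m=cv2.inRange(cv2.cvtColor(i,cv2.COLOR_BGR2HSV),(0,170,80),(6,255,255))
m[:240]=0; m[:,:310]=0;m[:,350:]=0; ys,xs=np.nonzero(m); print(xs.mean(),ys.mean(),ys.min(),ys.max(),project(w,stand2w(p,[[-.199,-.08,.164],[-.162,-.08,.166],[-.125,-.08,.164]])))
th=np.linspace(0,6.28,200); q=project(w,stand2w(p,np.c_[.062*np.cos(th),.062*np.sin(th),th*0+.17])); print(q.min(0),q.max(0))
E
```

```text
{'fovy': np.float64(66.745), 'cx': np.float64(257.045), 'cy': np.float64(192.878), 'k1': np.float64(-0.001), 'xyz': array([ 0.646, -0.066,  0.508]), 'attitude': array([ 0.763, -0.105,  0.088, -0.632])}
112 None 
118 (np.int64(344), np.int64(355)) 
124 (np.int64(344), np.int64(355)) 
130 (np.int64(343), np.int64(354)) 
136 (np.int64(342), np.int64(353)) 
142 (np.int64(342), np.int64(353)) 
148 (np.int64(341), np.int64(352)) 
154 (np.int64(341), np.int64(352)) 
160 (np.int64(340), np.int64(351)) 
166 (np.int64(339), np.int64(350)) 
172 (np.int64(339), np.int64(349)) 
178 (np.int64(338), np.int64(349)) 
184 (np.int64(343), np.int64(348)) 
190 None 
-0.0715 0.205 [[343.4, 187.7], [347.0, 153.3], [350.8, 116.5]]
-0.0715 0.18 [[337.3, 182.2], [340.4, 150.2], [343.7, 116.1]]
-0.0765 0.205 [[348.0, 187.8], [351.8, 153.4], [355.8, 116.7]]
-0.0765 0.18 [[341.6, 182.3], [344.9, 150.3], [348.3, 116.2]]
330.73083197389883 275.09787928221857 248 302 [[329.01251768 295.31464187]
 [331.83868307 271.93062269]
 [334.05288465 245.65282315]]
[222.51198388  90.97900894] [330.03905658 199.10472564]
```

Request:
{"api": "arm_command", "payload": {
  "moves": [
    [[0, 0, 0.21, 0, 0.6, 0.4, 1], [0, 0, 0, 0.22, 0.6, 0.4, 1], [0, 0, 0, 0.22, 0.6, 0.4, 1], [0, 0, 0, 0.22, 0.6, 0.4, 1]]
  ]
}}

```text
time_s: 5.33
tool_pos: [0.6214, -0.1701, 0.3]
orientation: [-0.0, 0.996, 0.087, 0.0]
force: [0.3, 0.2, 0.8]
finger_gap: 0.998
finger_force: 0.0
```

```bash
python3 - <<'E'
from rig import arm
from h import *
s=arm.state(); p=np.load("stand.npy")
print(s["time_s"],s["joint_positions"].round(3),s["tool_pos"],delta(s,stand2w(p,[0,-.074,.178])[0],p[2]-np.pi/2))
E
```

```text
5.3333 [-0.258  0.711  0.918  1.46  -0.577  1.256 -0.675] [ 0.62144553 -0.17012053  0.29997888] (array([ 0.021, -0.048,  3.05 ]), np.float64(0.08757392156860888), array([ 0.001,  0.001, -1.   ]))
```

Request:
{"api": "arm_command", "payload": {
  "moves": [
    [[0, 0, 0.09, 0.02, -0.05, 0.8, 0.6], [0, 0, 0, 0, 0, 0.8, 0.5], [0, 0, 0, 0, 0, 0.8, 0.5], [0, 0, 0, 0, 0, 0.65, 0.5], [0, 0, 0, 0, 0, 0, 0.5]]
  ]
}}

```text
time_s: 5.75
tool_pos: [0.6182, -0.1652, 0.173]
orientation: [-0.002, 0.997, 0.082, -0.004]
force: [-0.2, 1.8, -0.3]
finger_gap: 0.5
finger_force: 0.0
```

Request:
{"api": "arm_command", "payload": {
  "moves": [
    [[0, 0, 0, 0, 0, 0, 0], [0, 0, 0, 0, 0, 0, 0], [0, 0, 0, 0, 0, 0, 0], [0, 0, 0, 0, 0, 0, 0], [0, 0, 0, 0, 0, 0, 0], [0, 0, 0, 0, 0, 0, 0]]
  ],
  "newtons": 70
}}

```text
time_s: 6.25
tool_pos: [0.6227, -0.1683, 0.1811]
orientation: [0.001, 0.997, 0.081, 0.002]
force: [-0.8, -0.0, 6.3]
finger_gap: 0.042
finger_force: 70.4
```

```bash
python3 - <<'E'
from rig import arm
from h import *
s=arm.state(); p=np.load("stand.npy")
print(s["time_s"],s["joint_positions"].round(3),s["tool_pos"],s["force"],s["moment"],s["finger_gap"],s["finger_force"],delta(s,stand2w(p,[0,-.074,.178])[0],p[2]-np.pi/2))
i=arm.camera("side"); cv2.imwrite("pics/s2.png",cv2.resize(i[170:310,200:390,::-1],None,fx=4,fy=4,interpolation=cv2.INTER_CUBIC))
E
```

```text
6.25 [-0.233  0.821  0.839  1.603 -0.688  1.031 -0.596] [ 0.62267063 -0.16831061  0.1811447 ] [-0.75591065 -0.01437573  6.27954783] [-0.01440528 -0.0013991   0.0343973 ] 0.04226678940510843 70.3684151172638 (array([-0.015, -0.011,  0.079]), np.float64(-0.03741874181888427), array([ 0.004, -0.001, -1.   ]))
```

View pics/s2.png

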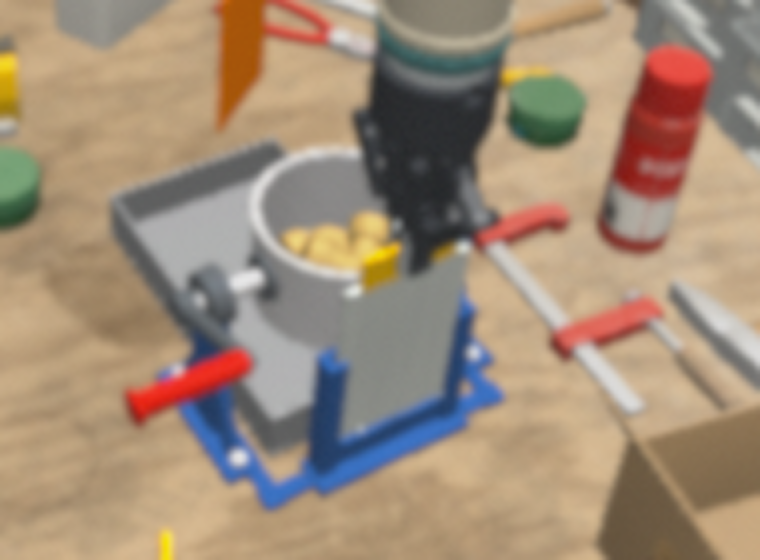

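Request:
{"api": "arm_command", "payload": {
  "moves": [
    [[0, 0, 0, 0, 0, -0.2, 0], [0, 0, 0, 0, 0, -0.4, 0], [0, 0, 0, 0, 0, -0.5, 0], [0, 0, 0, 0, 0, -0.5, 0], [0, 0, 0, 0, 0, -0.5, 0], [0, 0, 0, 0, 0, -0.5, 0]]
  ]
}}

```text
time_s: 6.8
tool_pos: [0.6209, -0.1674, 0.2841]
orientation: [-0.0, 0.997, 0.08, -0.0]
force: [0.7, 0.5, -2.4]
finger_gap: 0.041
finger_force: 69.2
```

Request:
{"api": "arm_command", "payload": {
  "moves": [
    [[0, 0, 0, 0, 0, -0.5, 0], [0, 0, 0, 0, 0, -0.5, 0], [0, 0, 0, 0, 0, -0.5, 0], [0, 0, 0, 0, 0, -0.5, 0], [0, 0, 0, 0, 0, -0.5, 0], [0, 0, 0, 0, 0, 0, 0]]
  ]
}}

```text
time_s: 7.3
tool_pos: [0.6222, -0.1689, 0.3874]
orientation: [0.002, 0.997, 0.08, 0.003]
force: [0.5, -0.2, -1.4]
finger_gap: 0.036
finger_force: 69.3
```

```bash
python3 - <<'E'
from rig import arm
from h import *
s=arm.state(); p=np.load("stand.npy")
print(s["time_s"],s["joint_positions"].round(3),s["tool_pos"],s["force"],s["finger_gap"],s["finger_force"],rot(s["orientation"]).as_matrix().round(3))
i=arm.camera("side"); cv2.imwrite("pics/s3.png",i[100:384,130:510,::-1])
C=arm.camera_info("top");t=lambda x,y:(150+x/4,100+y/4)
E
```

```text
7.3 [-0.264  0.65   0.961  1.317 -0.526  1.428 -0.746] [ 0.62217758 -0.16887548  0.38741589] [ 0.53487416 -0.2057688  -1.40196942] 0.03591691064303062 69.26922798156738 [[ 0.987  0.16   0.006]
 [ 0.16  -0.987 -0.003]
 [ 0.006  0.004 -1.   ]]
```

View pics/s3.png

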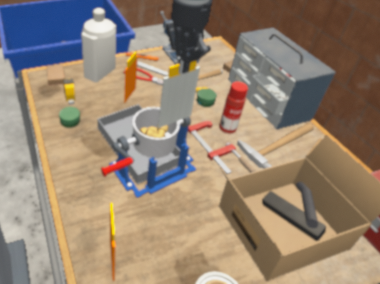

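Request:
{"api": "arm_command", "payload": {
  "moves": [
    [[0, 0, 0, -0.25, -0.4, 0, 0], [0, 0, 0, -0.48, -0.69, 0, 0], [0, 0, 0, -0.48, -0.69, 0, 0], [0, 0, 0, -0.48, -0.69, 0, 0], [0, 0, 0, -0.48, -0.69, 0, 0], [0, 0, 0, -0.48, -0.69, 0, 0], [0, 0, 0, -0.48, -0.69, 0, 0], [0, 0, 0, -0.48, -0.69, 0, 0]]
  ]
}}

```text
time_s: 8.02
tool_pos: [0.4429, 0.017, 0.3813]
orientation: [-0.0, 0.997, 0.08, -0.001]
force: [-0.4, 1.5, -1.1]
finger_gap: 0.041
finger_force: 69.2
```

Request:
{"api": "arm_command", "payload": {
  "moves": [
    [[0, 0, 0, -0.48, -0.69, 0, 0], [0, 0, 0, -0.26, -0.32, 0, 0], [-0.8, 0, 0, 0, 0, 0, 0], [-0.8, 0, 0, 0, 0, 0, 0], [-0.8, 0, 0, 0, 0, 0, 0], [-0.8, 0, 0, 0, 0, 0, 0], [0, 0, 0, 0, 0, 0, 0]]
  ]
}}

```text
time_s: 8.6
tool_pos: [0.4082, 0.0547, 0.3808]
orientation: [0.16, 0.983, 0.083, 0.012]
force: [-0.7, 1.4, -2.1]
finger_gap: 0.044
finger_force: 69.2
```

```bash
python3 - <<'E'
from rig import arm
from h import *
s=arm.state(); p=np.load("stand.npy")
print(s["time_s"],s["joint_positions"].round(3),s["tool_pos"],s["force"],s["finger_gap"],s["finger_force"],rot(s["orientation"]).as_matrix().round(3))
E
```

```text
8.6 [-1.41   0.33   1.27   1.919  0.01   1.122 -1.563] [0.40816389 0.05469731 0.38078617] [-0.71878308  1.37817374 -2.0580186 ] 0.043722885159956114 69.22980666160583 [[ 0.986  0.16   0.05 ]
 [ 0.168 -0.935 -0.314]
 [-0.004  0.317 -0.948]]
```

Request:
{"api": "arm_command", "payload": {
  "moves": [
    [[-0.8, 0, 0, 0, 0, 0, 0], [-0.8, 0, 0, 0, 0, 0, 0], [-0.8, 0, 0, 0, 0, 0, 0], [-0.8, 0, 0, 0, 0, 0, 0], [-0.8, 0, 0, 0, 0, 0, 0], [-0.8, 0, 0, 0, 0, 0, 0], [-0.8, 0, 0, 0, 0, 0, 0], [-0.8, 0, 0, 0, 0, 0, 0]]
  ]
}}

```text
time_s: 9.27
tool_pos: [0.4092, 0.0506, 0.3819]
orientation: [0.46, 0.884, 0.071, 0.036]
force: [0.3, 0.7, -1.9]
finger_gap: 0.046
finger_force: 69.3
```

Request:
{"api": "arm_command", "payload": {
  "moves": [
    [[-0.8, 0, 0, 0, 0, 0, 0], [0, 0, 0, 0, 0, 0, 0]]
  ]
}}

```text
time_s: 9.43
tool_pos: [0.4089, 0.0525, 0.3797]
orientation: [0.497, 0.864, 0.072, 0.038]
force: [0.5, 0.0, -1.9]
finger_gap: 0.044
finger_force: 69.3
```

```bash
python3 - <<'E'
from rig import arm
from h import *
s=arm.state()
print(s["time_s"],s["joint_positions"].round(3),s["tool_pos"],s["force"],s["finger_gap"],s["finger_force"],rot(s["orientation"]).as_matrix().round(3))
print(delta(s,[.41,.055,.11]))
E
```

```text
9.4333 [-1.55   0.813  1.275  1.968  0.29   1.103 -1.874] [0.40888023 0.05251777 0.37970283] [ 0.52982076  0.04590718 -1.85511495] 0.04407928372161856 69.31826591491699 [[ 0.987  0.086  0.138]
 [ 0.162 -0.496 -0.853]
 [-0.005  0.864 -0.503]]
(array([ 0.073, -5.856,  3.342]), None, array([ 0.138, -0.853, -0.503]))
```

Request:
{"api": "arm_command", "payload": {
  "moves": [
    [[0, 0, 0, 0, -0.65, 0.37, 0], [0, 0, 0, 0, -0.65, 0.37, 0], [0, 0, 0, 0, -0.65, 0.37, 0], [0, 0, 0, 0, -0.65, 0.37, 0], [0, 0, 0, 0, -0.65, 0.37, 0], [0, 0, 0, 0, -0.65, 0.37, 0], [0, 0, 0, 0, -0.65, 0.37, 0], [0, 0, 0, 0, -0.65, 0.37, 0]]
  ]
}}

```text
time_s: 10.1
tool_pos: [0.4095, 0.0542, 0.1422]
orientation: [0.493, 0.866, 0.069, 0.04]
force: [-0.1, 0.2, -0.7]
finger_gap: 0.04
finger_force: 69.3
```

Request:
{"api": "arm_command", "payload": {
  "moves": [
    [[0, 0, 0, 0, -0.4, 0.23, 0], [0, 0, 0, 0, 0, 0, 0]]
  ]
}}

```text
time_s: 10.27
tool_pos: [0.4089, 0.0545, 0.1223]
orientation: [0.494, 0.866, 0.07, 0.039]
force: [-0.6, -0.2, -1.4]
finger_gap: 0.044
finger_force: 69.4
```

```bash
python3 - <<'E'
from rig import arm
from h import *
s=arm.state()
print(s["time_s"],s["joint_positions"].round(3),s["tool_pos"],s["force"],s["finger_gap"],s["finger_force"],rot(s["orientation"]).as_matrix().round(3))
print(delta(s,[.41,.055,.078]))
i=arm.camera("side"); j=arm.camera("top")
cv2.imwrite("pics/s4.png",np.hstack([cv2.resize(i[130:280,150:350,::-1],(400,300)),cv2.resize(j[120:270,150:350,::-1],(400,300))]))
E
```

```text
10.2667 [-1.387  1.202  0.943  2.084  0.034  0.709 -2.066] [0.408907   0.05449618 0.12227059] [-0.62583347 -0.17191559 -1.42688588] 0.04442154802510743 69.36776518821716 [[ 0.987  0.084  0.136]
 [ 0.16  -0.502 -0.85 ]
 [-0.003  0.861 -0.509]]
(array([ 0.032, -0.957,  0.556]), None, array([ 0.136, -0.85 , -0.509]))
```

View pics/s4.png

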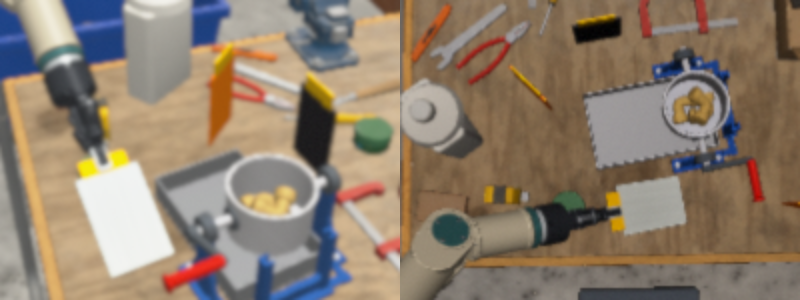

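Request:
{"api": "arm_command", "payload": {
  "moves": [
    [[0, 0, 0, -0.04, -0.18, 0.4, 0], [0, 0, 0, -0.04, -0.18, 0.4, 0], [0, 0, 0, -0.04, -0.17, 0.37, 0], [0, 0, 0, 0, 0, 0, 0], [0, 0, 0, 0, 0, 0, 0]]
  ]
}}

```text
time_s: 10.78
tool_pos: [0.4094, 0.0242, 0.0843]
orientation: [0.495, 0.865, 0.069, 0.04]
force: [0.0, 0.1, -0.7]
finger_gap: 0.04
finger_force: 69.4
```

Request:
{"api": "arm_command", "payload": {
  "moves": [
    [[-0.5, 0, 0, 0, -0.12, 0.08, 0], [-0.5, 0, 0, 0, -0.12, 0.08, 0], [0, 0, 0, 0, -0.08, 0.04, 0], [0, 0, 0, 0, 0, 0, 0]]
  ]
}}

```text
time_s: 11.12
tool_pos: [0.41, 0.0244, 0.0678]
orientation: [0.537, 0.839, 0.069, 0.044]
force: [-0.0, 0.5, -0.7]
finger_gap: 0.044
finger_force: 69.4
```

Request:
{"api": "arm_command", "payload": {
  "moves": [
    [[0, 0, 0, 0, 0, 0, 0.15], [0, 0, 0, 0, 0, 0, 0.3], [0, 0, 0, 0, 0, 0, 0.3], [0, 0, 0, 0, 0, 0, 0.3], [0, 0, 0, 0, 0, 0, 0.3], [0, 0, 0, 0, 0, 0, 0.3]]
  ]
}}

```text
time_s: 11.62
tool_pos: [0.4092, 0.0233, 0.068]
orientation: [0.538, 0.839, 0.067, 0.043]
force: [0.1, 0.5, -0.5]
finger_gap: 0.298
finger_force: 0.4
```

```bash
python3 - <<'E'
from rig import arm
from h import *
s=arm.state()
print(s["time_s"],s["joint_positions"].round(3),s["tool_pos"],s["force"],s["finger_gap"],s["finger_force"],rot(s["orientation"]).as_matrix().round(3))
i=arm.camera("side"); j=arm.camera("top")
cv2.imwrite("pics/s5.png",np.hstack([cv2.resize(i[180:280,170:303,::-1],(400,300)),cv2.resize(j[170:270,200:333,::-1],(400,300))]))
E
```

```text
11.6167 [-1.368  1.384  0.9    2.08   0.004  0.638 -2.132] [0.4091953  0.02325833 0.06800196] [ 0.12461965  0.51662279 -0.49823118] 0.29844241159204304 0.36036092787981033 [[ 0.987  0.067  0.145]
 [ 0.16  -0.413 -0.897]
 [ 0.     0.908 -0.418]]
```

View pics/s5.png

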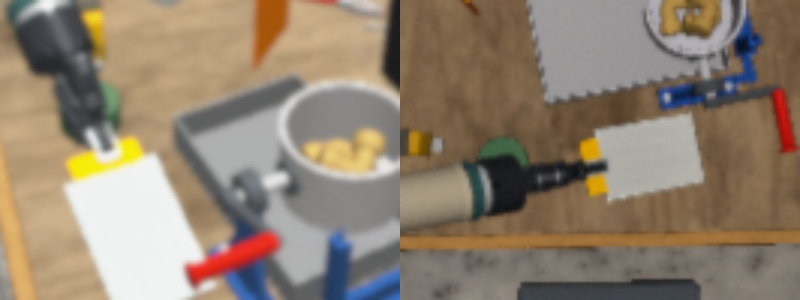

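Request:
{"api": "arm_command", "payload": {
  "moves": [
    [[0, 0, 0, 0, 0, -0.6, 0.3], [0, 0, 0, 0, 0, -0.9, 0.3], [0, 0, 0, 0, 0, -0.5, 0.3], [0, 0, 0, 0, 0.8, 0, 0.3], [0, 0, 0, 0, 0.8, 0, 0.3], [0, 0, 0, 0, 0, 0, 0.3]]
  ]
}}

```text
time_s: 12.22
tool_pos: [0.4013, 0.0657, 0.1645]
orientation: [0.539, 0.839, 0.064, 0.043]
force: [-0.6, -0.9, -0.0]
finger_gap: 0.303
finger_force: 0.0
```

```bash
python3 - <<'E'
from rig import arm
from h import *
s=arm.state()
print(s["time_s"],s["joint_positions"].round(3),s["tool_pos"],s["force"])
i=arm.camera("side"); j=arm.camera("top")
cv2.imwrite("pics/s6.png",np.hstack([cv2.resize(i[180:280,170:303,::-1],(400,300)),cv2.resize(j[170:270,200:333,::-1],(400,300))]))
E
```

```text
12.2167 [-1.457  1.219  1.002  2.05   0.077  0.837 -2.084] [0.40133448 0.06567887 0.16449717] [-0.64113342 -0.91637037 -0.04761457]
```

View pics/s6.png

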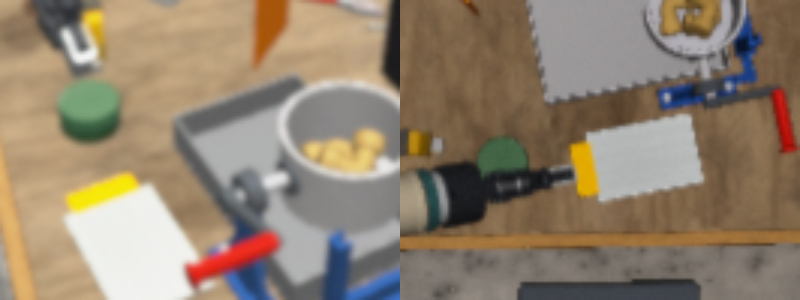

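Request:
{"api": "arm_command", "payload": {
  "moves": [
    [[0, 0, 0, 0, 0.85, -0.39, 0.6], [0, 0, 0, 0, 0.85, -0.39, 0.6], [0, 0, 0, 0, 0.85, -0.39, 0.6], [0, 0, 0, 0, 0.85, -0.39, 0.6], [1, 0, 0, 0, 0, 0, 0.6], [1, 0, 0, 0, 0, 0, 0.6], [1, 0, 0, 0, 0, 0, 0.6], [1, 0, 0, 0, 0, 0, 0.6]]
  ]
}}

```text
time_s: 12.98
tool_pos: [0.402, 0.0697, 0.3085]
orientation: [0.359, 0.93, 0.076, 0.029]
force: [-0.4, 0.9, -1.2]
finger_gap: 0.6
finger_force: 0.0
```

Request:
{"api": "arm_command", "payload": {
  "moves": [
    [[1, 0, 0, 0, 0, 0, 0.6], [1, 0, 0, 0, 0, 0, 0.6], [1, 0, 0, 0, 0, 0, 0.6], [1, 0, 0, 0, 0, 0, 0.6], [1, 0, 0, 0, 0, 0, 0.6], [1, 0, 0, 0, 0, 0, 0.6], [1, 0, 0, 0, 0, 0, 0.6], [0.4, 0, 0, 0, 0, 0, 0.6]]
  ]
}}

```text
time_s: 13.65
tool_pos: [0.4022, 0.067, 0.3097]
orientation: [-0.003, 0.997, 0.078, 0.001]
force: [-0.2, -0.5, 0.3]
finger_gap: 0.6
finger_force: 0.0
```

```bash
python3 - <<'E'
from rig import arm
from h import *
s=arm.state(); p=np.load("stand.npy")
print(s["time_s"],s["joint_positions"].round(3),s["tool_pos"],rot(s["orientation"]).as_matrix().round(3))
g=stand2w(p,[-.164,-.08,.164-.019])[0]; R_=R.from_euler("z",p[2])*R.from_matrix(np.diag([1,-1,-1.]))
print("rotvec",((rot(s["orientation"]).inv()*R_).as_rotvec()/.1).round(2), "grip",g, delta(s,g+[0,0,.12]))
C=arm.camera_info("top"); print(on_plane(C,[[299,221.7],[200+185/3,170+170/3]],.005), on_plane(C,[[150+370/4,100+268/4],[150+398/4,100+415/4]],.045))
E
```

```text
13.65 [-0.973  0.26   0.939  2.045 -0.263  0.956 -1.31 ] [0.40219421 0.06695698 0.30968232] [[ 0.988  0.156  0.001]
 [ 0.156 -0.988  0.005]
 [ 0.002 -0.005 -1.   ]]
rotvec [-0.05 -0.02 -0.08] grip [ 0.4612348  -0.20087223  0.145     ] (array([0.408, 6.85 , 1.082]), None, array([ 0.001,  0.005, -1.   ]))
[[ 0.41944134 -0.11066529  0.005     ]
 [ 0.40151614  0.046999    0.005     ]] [[0.65082828 0.12227856 0.045     ]
 [0.49700928 0.09563474 0.045     ]]
```

Request:
{"api": "arm_command", "payload": {
  "moves": [
    [[0, 0, -0.08, 0.05, 0.86, 0, 0.6], [0, 0, 0, 0.05, 0.86, 0, 0.6], [0, 0, 0, 0.05, 0.86, 0, 0.6], [0, 0, 0, 0.05, 0.86, 0.1, 0.6], [0, 0, 0, 0.05, 0.86, 0.2, 0.6], [0, 0, 0, 0.05, 0.86, 0.3, 0.6], [0, 0, 0, 0.05, 0.86, 0.3, 0.6], [0, 0, 0, 0.05, 0.86, 0.2, 0.6]]
  ]
}}

```text
time_s: 14.32
tool_pos: [0.4634, -0.2008, 0.2628]
orientation: [-0.001, 0.996, 0.085, -0.001]
force: [0.5, 0.4, 0.2]
finger_gap: 0.602
finger_force: 0.0
```

Request:
{"api": "arm_command", "payload": {
  "moves": [
    [[0, 0, 0, 0, 0, 0, 0.6]]
  ]
}}

```text
time_s: 14.4
tool_pos: [0.4629, -0.2076, 0.2633]
orientation: [0.003, 0.997, 0.08, -0.001]
force: [-0.4, -0.9, 0.4]
finger_gap: 0.599
finger_force: 0.0
```

```bash
python3 - <<'E'
from rig import arm
from h import *
s=arm.state(); p=np.load("stand.npy")
print(s["time_s"],s["joint_positions"].round(3),s["tool_pos"],rot(s["orientation"]).as_matrix().round(3))
w=arm.camera_info("wrist"); i=arm.camera("wrist"); cv2.imwrite("pics/w2.png",i[:,:,::-1]); np.savez("w2.npz",**w)
m=cv2.inRange(cv2.cvtColor(i,cv2.COLOR_RGB2HSV),(0,170,80),(6,255,255))
ns,l,st,ce=cv2.connectedComponentsWithStats(m)
for k in range(1,ns):
    if st[k,4]>40: print(st[k],ce[k].round(1))
print(project(w,stand2w(p,[[-.199,-.08,.164],[-.162,-.08,.166],[-.125,-.08,.164]])).round(1))
g=stand2w(p,[-.164,-.08,.164-.019])[0]; print(delta(s,g,p[2]-np.pi/2))
E
```

```text
14.4 [-0.193  0.496  0.828  1.883 -0.437  0.954 -0.576] [ 0.46285307 -0.20756804  0.26333318] [[ 0.987  0.159 -0.002]
 [ 0.159 -0.987 -0.006]
 [-0.003  0.005 -1.   ]]
[ 239  147   24   93 1674] [249.4 193.2]
[[249.9 231.5]
 [249.3 192.5]
 [248.8 149. ]]
(array([-0.004, -0.187,  2.957]), np.float64(-0.0519493298384166), array([-0.002, -0.006, -1.   ]))
```

View pics/w2.png

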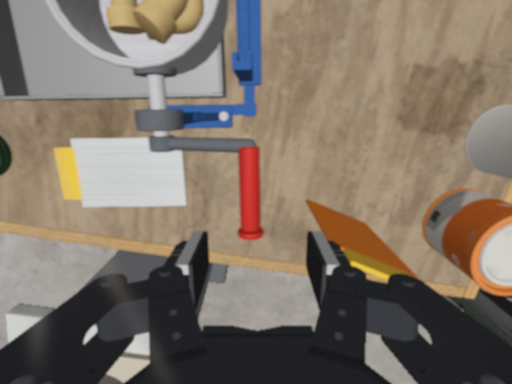

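Request:
{"api": "arm_command", "payload": {
  "moves": [
    [[0, 0, -0.05, 0, -0.19, 0.4, 0.45], [0, 0, 0, 0, 0, 0.6, 0.42], [0, 0, 0, 0, 0, 0.7, 0.42], [0, 0, 0, 0, 0, 0.7, 0.42], [0, 0, 0, 0, 0, 0.55, 0.42], [0, 0, 0, 0, 0, 0, 0.42]]
  ]
}}

```text
time_s: 14.95
tool_pos: [0.462, -0.1923, 0.1439]
orientation: [0.001, 0.996, 0.087, -0.002]
force: [0.9, -3.1, -1.4]
finger_gap: 0.42
finger_force: 1.6
```

Request:
{"api": "arm_command", "payload": {
  "moves": [
    [[0, 0, 0, 0, 0, 0, 0], [0, 0, 0, 0, 0, 0, 0], [0, 0, 0, 0, 0, 0, 0], [0, 0, 0, 0, 0, 0, 0], [0, 0, 0, 0, 0, 0, 0]]
  ],
  "newtons": 30
}}

```text
time_s: 15.37
tool_pos: [0.4636, -0.1999, 0.1485]
orientation: [0.007, 0.996, 0.085, 0.002]
force: [-0.9, -15.4, 1.2]
finger_gap: 0.201
finger_force: 29.6
```

```bash
cat > arc.py <<'E'
import sys
from rig import arm
from h import *
s=arm.state(); p=np.load("stand.npy"); r=rot(s["orientation"])
g=s["tool_pos"]-r.apply([0,0,.019]); d=g-np.r_[p[:2],0]; c,n=np.cos(p[2]),np.sin(p[2])
G=np.array([c*d[0]+n*d[1],-n*d[0]+c*d[1],d[2]])
a=np.arctan2(G[1],G[2]-.135); rad=np.hypot(G[1],G[2]-.135)
print("t",s["time_s"],"stand",G.round(4),"joint",round(a+np.radians(70),3),"rad",round(rad,4),"F",s["force"].round(1),"M",s["moment"].round(2),s["finger_gap"].round(3),s["finger_force"].round(1),"j",s["joint_positions"].round(2))
print(r.as_matrix().round(3))
E
python3 arc.py
```

```text
Traceback (most recent call last):
  File "arc.py", line 8, in <module>
    print("t",s["time_s"],"stand",G.round(4),"joint",round(a+np.radians(70),3),"rad",round(rad,4),"F",s["force"].round(1),"M",s["moment"].round(2),s["finger_gap"].round(3),s["finger_force"].round(1),"j",s["joint_positions"].round(2))
                                                                                                                                                   ^^^^^^^^^^^^^^^^^^^^^
AttributeError: 'float' object has no attribute 'round'
```

```bash
sed -i 's/s\["finger_gap"\].round(3),s\["finger_force"\].round(1)/round(s["finger_gap"],3),round(s["finger_force"],1)/' arc.py; python3 arc.py; python3 - <<'E'
import numpy as np
t=np.radians(np.linspace(-70,69.5,33)); y=85*np.sin(t)/40; z=85*np.cos(t)/40
for k in range(32): print(f"[0,0,0,0,{-(y[k+1]-y[k]):.2f},{-(z[k+1]-z[k]):.2f},0]",end=", " if k%8<7 else "\n")
E
```

```text
t 15.3667 stand [-0.1616 -0.0792  0.1675] joint 0.041 rad 0.0856 F [ -0.9 -15.4   1.2] M [-3.4   0.22 -0.02] 0.201 29.6 j [-0.1   0.64  0.68  2.02 -0.61  0.68 -0.43]
[[ 0.985  0.17   0.005]
 [ 0.17  -0.985 -0.013]
 [ 0.002  0.014 -1.   ]]
[0,0,0,0,-0.06,-0.15,0], [0,0,0,0,-0.07,-0.14,0], [0,0,0,0,-0.08,-0.14,0], [0,0,0,0,-0.09,-0.13,0], [0,0,0,0,-0.10,-0.12,0], [0,0,0,0,-0.11,-0.12,0], [0,0,0,0,-0.12,-0.11,0], [0,0,0,0,-0.13,-0.10,0]
[0,0,0,0,-0.14,-0.09,0], [0,0,0,0,-0.14,-0.08,0], [0,0,0,0,-0.15,-0.07,0], [0,0,0,0,-0.15,-0.05,0], [0,0,0,0,-0.16,-0.04,0], [0,0,0,0,-0.16,-0.03,0], [0,0,0,0,-0.16,-0.02,0], [0,0,0,0,-0.16,-0.01,0]
[0,0,0,0,-0.16,0.01,0], [0,0,0,0,-0.16,0.02,0], [0,0,0,0,-0.16,0.03,0], [0,0,0,0,-0.16,0.04,0], [0,0,0,0,-0.15,0.05,0], [0,0,0,0,-0.15,0.07,0], [0,0,0,0,-0.14,0.08,0], [0,0,0,0,-0.14,0.09,0]
[0,0,0,0,-0.13,0.10,0], [0,0,0,0,-0.12,0.11,0], [0,0,0,0,-0.11,0.12,0], [0,0,0,0,-0.10,0.12,0], [0,0,0,0,-0.09,0.13,0], [0,0,0,0,-0.08,0.14,0], [0,0,0,0,-0.07,0.14,0], [0,0,0,0,-0.06,0.15,0]
```

Request:
{"api": "arm_command", "payload": {
  "moves": [
    [[0, 0, 0, 0, 0.02, -0.15, 0], [0, 0, 0, 0, 0.01, -0.14, 0], [0, 0, 0, 0, -0.08, -0.14, 0], [0, 0, 0, 0, -0.09, -0.13, 0], [0, 0, 0, 0, -0.1, -0.12, 0], [0, 0, 0, 0, -0.11, -0.12, 0], [0, 0, 0, 0, -0.12, -0.11, 0], [0, 0, 0, 0, -0.13, -0.1, 0]]
  ]
}}

```text
time_s: 16.03
tool_pos: [0.4585, -0.1713, 0.1881]
orientation: [0.003, 0.996, 0.087, 0.0]
force: [-0.6, -8.3, -0.3]
finger_gap: 0.196
finger_force: 29.5
```

```bash
python3 arc.py
```

```text
t 16.0333 stand [-0.1619 -0.0502  0.2071] joint 0.613 rad 0.0879 F [-0.6 -8.3 -0.3] M [-2.15  0.15 -0.11] 0.196 29.5 j [-0.2   0.57  0.74  2.02 -0.55  0.76 -0.52]
[[ 0.985  0.173  0.001]
 [ 0.173 -0.985 -0.006]
 [ 0.     0.006 -1.   ]]
```

Good tracking with low force; continuing the arc.

Request:
{"api": "arm_command", "payload": {
  "moves": [
    [[0, 0, 0, 0, -0.14, -0.07, 0], [0, 0, 0, 0, -0.14, -0.07, 0], [0, 0, 0, 0, -0.15, -0.06, 0], [0, 0, 0, 0, -0.15, -0.05, 0], [0, 0, 0, 0, -0.16, -0.04, 0], [0, 0, 0, 0, -0.16, -0.03, 0], [0, 0, 0, 0, -0.16, -0.02, 0], [0, 0, 0, 0, -0.16, -0.01, 0]]
  ]
}}

```text
time_s: 16.7
tool_pos: [0.4508, -0.124, 0.2031]
orientation: [0.003, 0.996, 0.086, 0.002]
force: [1.2, -9.2, -0.3]
finger_gap: 0.193
finger_force: 29.7
```

Request:
{"api": "arm_command", "payload": {
  "moves": [
    [[0, 0, 0, 0, -0.16, 0.01, 0], [0, 0, 0, 0, -0.16, 0.02, 0], [0, 0, 0, 0, -0.16, 0.03, 0], [0, 0, 0, 0, -0.16, 0.04, 0], [0, 0, 0, 0, -0.15, 0.05, 0], [0, 0, 0, 0, -0.15, 0.07, 0], [0, 0, 0, 0, -0.14, 0.08, 0], [0, 0, 0, 0, -0.14, 0.09, 0]]
  ]
}}

```text
time_s: 17.37
tool_pos: [0.4426, -0.0744, 0.1867]
orientation: [0.002, 0.996, 0.087, 0.002]
force: [-0.5, -5.9, 8.2]
finger_gap: 0.199
finger_force: 30.9
```

```bash
python3 arc.py
```

```text
t 17.3667 stand [-0.1617  0.0479  0.2057] joint 1.817 rad 0.0854 F [-0.5 -5.9  8.2] M [-1.39 -0.06 -0.02] 0.199 30.9 j [-0.43  0.52  0.77  2.12 -0.56  0.7  -0.68]
[[ 0.985  0.173  0.004]
 [ 0.173 -0.985 -0.004]
 [ 0.003  0.005 -1.   ]]
```

Request:
{"api": "arm_command", "payload": {
  "moves": [
    [[0, 0, 0, 0, -0.13, 0.1, 0], [0, 0, 0, 0, -0.12, 0.11, 0], [0, 0, 0, 0, -0.11, 0.12, 0], [0, 0, 0, 0, -0.1, 0.12, 0], [0, 0, 0, 0, -0.09, 0.13, 0], [0, 0, 0, 0, -0.08, 0.14, 0], [0, 0, 0, 0, -0.07, 0.14, 0], [0, 0, 0, 0, -0.06, 0.15, 0]]
  ]
}}

```text
time_s: 18.03
tool_pos: [0.4375, -0.0442, 0.1461]
orientation: [0.002, 0.996, 0.087, 0.002]
force: [-4.2, -11.2, 40.2]
finger_gap: 0.197
finger_force: 35.1
```

Request:
{"api": "arm_command", "payload": {
  "moves": [
    [[0, 0, 0, 0, 0, 0.05, 0], [0, 0, 0, 0, 0, 0, 0], [0, 0, 0, 0, 0, 0, 0], [0, 0, 0, 0, 0, 0, 0], [0, 0, 0, 0, 0, 0, 0], [0, 0, 0, 0, 0, 0, 0], [0, 0, 0, 0, 0, 0, 0], [0, 0, 0, 0, 0, 0, 0]]
  ]
}}

```text
time_s: 18.7
tool_pos: [0.4377, -0.0443, 0.1456]
orientation: [0.001, 0.996, 0.087, 0.002]
force: [-2.3, -5.1, 23.3]
finger_gap: 0.204
finger_force: 32.8
```

```bash
python3 arc.py; python3 - <<'E'
from rig import arm
import cv2,numpy as np
i=arm.camera("side"); j=arm.camera("top")
cv2.imwrite("pics/s7.png",np.hstack([cv2.resize(i[180:300,190:350,::-1],(400,300)),cv2.resize(j[130:250,220:380,::-1],(400,300))]))
E
```

```text
t 18.7 stand [-0.1615  0.0784  0.1646] joint 2.432 rad 0.0838 F [-2.3 -5.1 23.3] M [-1.2   0.57  0.04] 0.204 32.8 j [-0.43  0.57  0.68  2.19 -0.66  0.59 -0.66]
[[ 0.985  0.173  0.005]
 [ 0.173 -0.985 -0.002]
 [ 0.005  0.002 -1.   ]]
```

View pics/s7.png

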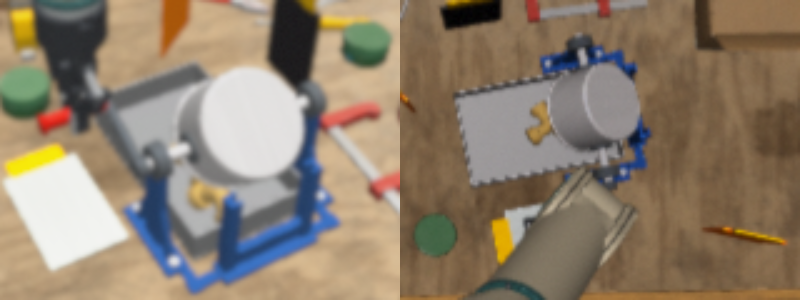

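```bash
cat > elb.py <<'E'
from rig import arm
from h import *
import sys
p=np.load("stand.npy")
for n in sys.argv[1:]:
    i=arm.camera(n); w=arm.camera_info(n)
    for d in arm.trace(n,"elbow_0")[:5]:
        m=d["mask"]; ys,xs=np.nonzero(m)
        if len(xs)==0: continue
        u=[xs.mean(),ys.mean()]; P=on_plane(w,[u],.03)[0]; q=P-np.r_[p[:2],0]; c,s=np.cos(p[2]),np.sin(p[2])
        print(n,"trace",round(d["p"],2),np.round(u,1),m.sum(),"stand xy at z=.03",np.round([c*q[0]+s*q[1],-s*q[0]+c*q[1]],3))
    b=cv2.inRange(cv2.cvtColor(i,cv2.COLOR_RGB2HSV),(13,75,70),(26,200,255))
    # keep only pixels within tray/pot footprint
    g=np.zeros_like(b); q=project(w,stand2w(p,[[-.075,-.05,.02],[.075,-.05,.02],[.075,.2,.02],[-.075,.2,.02]])).astype(np.int32)
    cv2.fillConvexPoly(g,cv2.convexHull(q),255); b&=g
    ns,l,st,ce=cv2.connectedComponentsWithStats(b)
    for k in range(1,ns):
        if st[k,4]>12: print(n,"brass",st[k],ce[k].round(1))
E
python3 elb.py side top wrist
```

```text
side brass [265 252  16  15 126] [271.9 257.8]
top trace 0.48 [275.2 178.5] 91 stand xy at z=.03 [0.005 0.082]
top trace 0.29 [264.1 220.6] 229 stand xy at z=.03 [-0.159  0.16 ]
top brass [271 171  10  17  99] [275.6 179.1]
wrist trace 0.77 [325.3  43.2] 362 stand xy at z=.03 [-0.038  0.025]
wrist trace 0.7 [297.6  16.4] 940 stand xy at z=.03 [-0.019  0.048]
wrist trace 0.58 [251.3  13.1] 1291 stand xy at z=.03 [-0.017  0.085]
wrist brass [ 227    0  113   56 2382] [278.8  17.8]
```

Request:
{"api": "arm_command", "payload": {
  "moves": [
    [[0, 0, 0, 0, 0.06, -0.25, 0], [0, 0, 0, 0, 0.15, -0.27, 0], [0, 0, 0, 0, 0.2, -0.25, 0], [0, 0, 0, 0, -0.2, 0.25, 0], [0, 0, 0, 0, -0.15, 0.27, 0], [0, 0, 0, 0, -0.06, 0.25, 0], [0, 0, 0, 0, 0, 0, 0], [0, 0, 0, 0, 0, 0, 0]]
  ]
}}

```text
time_s: 19.77
tool_pos: [0.4387, -0.0441, 0.1446]
orientation: [0.002, 0.996, 0.087, 0.003]
force: [3.0, -6.4, 6.0]
finger_gap: 0.194
finger_force: 34.1
```

```bash
python3 arc.py; python3 elb.py side top wrist
```

```text
t 19.7667 stand [-0.1606  0.0784  0.1636] joint 2.443 rad 0.0834 F [ 3.  -6.4  6. ] M [-1.23 -0.57 -0.01] 0.194 34.1 j [-0.43  0.57  0.68  2.18 -0.66  0.59 -0.66]
[[ 0.985  0.173  0.006]
 [ 0.173 -0.985 -0.003]
 [ 0.005  0.004 -1.   ]]
side brass [265 252  16  15 127] [272.  257.8]
top trace 0.55 [275.5 178.6] 101 stand xy at z=.03 [0.005 0.08 ]
top brass [271 171  10  17  97] [275.6 179.1]
wrist trace 0.87 [297.5  16.8] 944 stand xy at z=.03 [-0.019  0.048]
wrist trace 0.8 [251.5  13.4] 1363 stand xy at z=.03 [-0.017  0.084]
wrist trace 0.61 [325.7  44.7] 381 stand xy at z=.03 [-0.039  0.024]
wrist brass [ 227    0  112   57 2460] [278.   18.1]
```

Request:
{"api": "arm_command", "payload": {
  "moves": [
    [[0, 0, 0, 0, 0.06, -0.17, 0], [0, 0, 0, 0, 0.07, -0.15, 0], [0, 0, 0, 0, 0.08, -0.14, 0], [0, 0, 0, 0, 0.09, -0.13, 0], [0, 0, 0, 0, 0.1, -0.12, 0], [0, 0, 0, 0, 0.11, -0.12, 0], [0, 0, 0, 0, 0.12, -0.11, 0], [0, 0, 0, 0, 0.13, -0.1, 0]]
  ]
}}

```text
time_s: 20.73
tool_pos: [0.4428, -0.0688, 0.1852]
orientation: [-0.002, 0.996, 0.088, 0.001]
force: [4.8, 7.8, -1.4]
finger_gap: 0.197
finger_force: 30.3
```

Request:
{"api": "arm_command", "payload": {
  "moves": [
    [[0, 0, 0, 0, 0.14, -0.09, 0], [0, 0, 0, 0, 0.14, -0.08, 0], [0, 0, 0, 0, 0.15, -0.07, 0], [0, 0, 0, 0, 0.15, -0.05, 0], [0, 0, 0, 0, 0.16, -0.04, 0], [0, 0, 0, 0, 0.16, -0.03, 0], [0, 0, 0, 0, 0.16, -0.02, 0], [0, 0, 0, 0, 0.16, -0.01, 0]]
  ]
}}

```text
time_s: 21.4
tool_pos: [0.4512, -0.1162, 0.2023]
orientation: [-0.004, 0.996, 0.089, 0.001]
force: [2.3, 6.0, 10.3]
finger_gap: 0.195
finger_force: 33.3
```

```bash
python3 arc.py; python3 elb.py side top wrist
```

```text
t 21.4 stand [-0.1601  0.0051  0.2213] joint 1.28 rad 0.0865 F [ 2.3  6.  10.3] M [ 1.42 -0.23 -0.01] 0.195 33.3 j [-0.33  0.52  0.77  2.06 -0.53  0.77 -0.62]
[[ 0.984  0.177  0.002]
 [ 0.177 -0.984  0.008]
 [ 0.003 -0.007 -1.   ]]
side trace 0.64 [185.7 174.5] 341 stand xy at z=.03 [-0.107  0.523]
side trace 0.44 [271.2 259. ] 124 stand xy at z=.03 [-0.033  0.005]
side brass [263 244  17  23 145] [271.1 256.4]
top trace 0.57 [275.6 178.9] 115 stand xy at z=.03 [0.003 0.08 ]
top brass [271 169  14  19 138] [277.2 178.5]
wrist trace 0.56 [180.3  24.5] 1360 stand xy at z=.03 [-0.01   0.081]
wrist brass [ 157    0   42   50 1188] [180.   24.8]
```

Request:
{"api": "arm_command", "payload": {
  "moves": [
    [[0, 0, 0, 0, 0.16, 0.01, 0], [0, 0, 0, 0, 0.16, 0.02, 0], [0, 0, 0, 0, 0.16, 0.03, 0], [0, 0, 0, 0, 0.16, 0.04, 0], [0, 0, 0, 0, 0.15, 0.05, 0], [0, 0, 0, 0, 0.15, 0.07, 0], [0, 0, 0, 0, 0.14, 0.08, 0], [0, 0, 0, 0, 0.14, 0.09, 0]]
  ]
}}

```text
time_s: 22.37
tool_pos: [0.4598, -0.1655, 0.1856]
orientation: [-0.002, 0.996, 0.088, 0.001]
force: [1.7, 4.6, 5.9]
finger_gap: 0.198
finger_force: 36.9
```

```bash
python3 arc.py
```

```text
t 22.3667 stand [-0.1596 -0.0449  0.2046] joint 0.648 rad 0.0828 F [1.7 4.6 5.9] M [ 1.12 -0.34  0.06] 0.198 36.9 j [-0.2   0.57  0.73  2.02 -0.56  0.76 -0.52]
[[ 0.984  0.176  0.002]
 [ 0.176 -0.984  0.005]
 [ 0.003 -0.004 -1.   ]]
```

Request:
{"api": "arm_command", "payload": {
  "moves": [
    [[0, 0, 0, 0, 0.14, 0.1, 0], [0, 0, 0, 0, 0.13, 0.11, 0], [0, 0, 0, 0, 0.12, 0.12, 0], [0, 0, 0, 0, 0.1, 0.12, 0], [0, 0, 0, 0, 0.09, 0.13, 0], [0, 0, 0, 0, 0.08, 0.14, 0], [0, 0, 0, 0, 0.07, 0.14, 0], [0, 0, 0, 0, 0.06, 0.15, 0]]
  ]
}}

```text
time_s: 23.03
tool_pos: [0.4655, -0.1978, 0.1452]
orientation: [-0.001, 0.996, 0.088, 0.001]
force: [1.6, 0.8, 6.7]
finger_gap: 0.196
finger_force: 41.5
```

Request:
{"api": "arm_command", "payload": {
  "moves": [
    [[0, 0, 0, 0, 0, 0.05, 0], [0, 0, 0, 0, 0, 0, 0], [0, 0, 0, 0, 0, 0, 0]]
  ]
}}

```text
time_s: 23.28
tool_pos: [0.4657, -0.1989, 0.143]
orientation: [-0.0, 0.996, 0.088, 0.001]
force: [6.2, -0.7, 0.5]
finger_gap: 0.196
finger_force: 41.1
```

```bash
python3 arc.py;  python3 elb.py side top wrist
```

```text
t 23.2833 stand [-0.1594 -0.0788  0.162 ] joint -0.019 rad 0.0833 F [ 6.2 -0.7  0.5] M [ 0.15 -1.06 -0.  ] 0.196 41.1 j [-0.08  0.65  0.66  2.02 -0.63  0.69 -0.41]
[[ 0.985  0.175  0.003]
 [ 0.175 -0.985  0.   ]
 [ 0.003  0.    -1.   ]]
side brass [265 252  14  15 112] [271.6 258.2]
top trace 0.52 [275.9 178.8] 103 stand xy at z=.03 [0.004 0.079]
top brass [271 171  14  17 118] [276.6 179.2]
wrist trace 0.69 [204.4  31.6] 311 stand xy at z=.03 [-0.03  -0.035]
wrist brass [192  16  21  26 258] [204.3  31. ]
```

Request:
{"api": "arm_command", "payload": {
  "moves": [
    [[0, 0, 0, 0, 0, 0.15, 0], [0, 0, 0, 0, 0, 0, 0]]
  ]
}}

```text
time_s: 23.75
tool_pos: [0.4661, -0.201, 0.1374]
orientation: [0.002, 0.996, 0.087, 0.002]
force: [5.1, -4.4, 2.2]
finger_gap: 0.203
finger_force: 41.7
```

Request:
{"api": "arm_command", "payload": {
  "moves": [
    [[0, 0, 0, 0, 0, 0, 0.3], [0, 0, 0, 0, 0, 0, 0.42], [0, 0, 0, 0, 0, 0, 0.42], [0, 0, 0, 0, 0, -0.4, 0.42], [0, 0, 0, 0, 0, -0.8, 0.42], [0, 0, 0, 0, 0, -0.8, 0.42], [0, 0, 0, 0, 0, -0.8, 0.42], [0, 0, 0, 0, 0, -0.8, 0.42]]
  ]
}}

```text
time_s: 24.42
tool_pos: [0.4623, -0.1994, 0.2815]
orientation: [-0.001, 0.996, 0.087, -0.001]
force: [0.6, 0.2, 0.4]
finger_gap: 0.423
finger_force: 0.0
```

Request:
{"api": "arm_command", "payload": {
  "moves": [
    [[0, 0, 0, -0.5, 0, -0.8, 0.42], [0, 0, 0, -0.5, -0.5, -0.8, 0.42], [0, 0, 0, -0.3, -0.8, 0, 0.42], [0, 0, 0, 0, -0.8, 0, 0.42], [0, 0, 0, 0, -0.8, 0, 0.42], [0, 0, 0, 0, 0, 0, 0.42]]
  ]
}}

```text
time_s: 24.92
tool_pos: [0.3909, -0.0881, 0.3427]
orientation: [-0.003, 0.996, 0.092, -0.002]
force: [-0.3, 0.1, 0.2]
finger_gap: 0.419
finger_force: 0.0
```

```bash
python3 arc.py;  python3 elb.py side top wrist; python3 - <<'E'
from rig import arm
from h import *
p=np.load("stand.npy")
for n in ["top","wrist","side"]:
    i=arm.camera(n); w=arm.camera_info(n); cv2.imwrite(f"pics/end_{n}.png",i[:,:,::-1])
    print(n,"mouth",project(w,stand2w(p,[[0,0,.17]])).round(1),"floor",project(w,stand2w(p,[[0,0,.095]])).round(1),"grip",project(w,stand2w(p,[[-.162,-.08,.166]])).round(1))
    h=cv2.cvtColor(i,cv2.COLOR_RGB2HSV); m=cv2.inRange(h,(0,170,80),(6,255,255)); ns,l,st,ce=cv2.connectedComponentsWithStats(m)
    for k in range(1,ns):
        if st[k,4]>60: print("red",st[k],ce[k].round(1))
    for d in arm.trace(n,"pot")[:2]: print("pot",d["p"],d["extent"])
    # brass within pot mouth opening
    th=np.linspace(0,6.28,60); q=project(w,stand2w(p,np.c_[.054*np.cos(th),.054*np.sin(th),th*0+.17])).astype(np.int32)
    g=np.zeros(i.shape[:2],np.uint8); cv2.fillConvexPoly(g,q,255)
    b=cv2.inRange(h,(13,75,70),(26,200,255))&g; print("brass in mouth",(b>0).sum(),"mean sat",h[:,:,1][g>0].mean())
E
```

```text
t 24.9167 stand [-0.2148  0.0427  0.3617] joint 1.408 rad 0.2307 F [-0.3  0.1  0.2] M [-0.05 -0.04 -0.01] 0.419 0.0 j [-0.64  0.2   0.96  2.   -0.19  1.04 -0.97]
[[ 0.983  0.183 -0.004]
 [ 0.183 -0.983  0.006]
 [-0.003 -0.007 -1.   ]]
side trace 0.71 [272.1 259.3] 116 stand xy at z=.03 [-0.031  0.002]
side brass [265 252  14  15 112] [271.4 258.2]
top brass [271 170  14  18 119] [276.6 178.9]
wrist trace 0.96 [225.4  11. ] 616 stand xy at z=.03 [-0.012  0.08 ]
wrist trace 0.56 [247.7  18.7] 112 stand xy at z=.03 [-0.022  0.05 ]
wrist trace 0.43 [269.2  36. ] 68 stand xy at z=.03 [-0.043  0.019]
wrist brass [210   0  46  27 619] [228.5  11.5]
wrist brass [263  31  13   8  48] [268.7  35.3]
top mouth [[298.2 171.6]] floor [[296.2 174.2]] grip [[327.1 209.6]]
red [376  57  18   5  74] [385.3  59.3]
red [273  88  14  14 127] [279.5  94.1]
red [298 116   5  20  62] [300.1 125.2]
red [178 139  24  15  63] [189.1 145. ]
red [184 142  21  20  70] [195.  152.5]
red [323 200   8  16  75] [326.5 207.5]
pot 0.75 [284.4, 151.4, 331.9, 216.4]
brass in mouth 0 mean sat 9.432634730538922
wrist mouth [[296.9 -54. ]] floor [[288.4 -18.9]] grip [[364.2 127.7]]
red [ 352   89   25   77 1161] [364.8 127. ]
pot 0.88 [240.4, 1.0, 379.3, 167.2]
brass in mouth 0 mean sat 4.746388443017657
side mouth [[285.1 222.1]] floor [[283.  241.1]] grip [[246.8 264.9]]
red [391   0  41  56 950] [410.1  32.7]
red [354 183  23  35 433] [365.1 198.7]
red [233 257  29  16 154] [247.2 264.6]
red [496 327  16  26 184] [505.5 337.9]
pot 0.92 [231.3, 209.8, 309.5, 273.5]
brass in mouth 0 mean sat 3.9740112994350283
```

```bash
python3 -c "
from rig import arm
print(arm.hand_in())"
```

```text
the job is handed in; nothing more can be done
None
```

The job is handed in at about 25 s of the 72 s allowed, but no verdict came back. By the last camera checks the locking plate lay on the bench about 0.2 m from the tray's centre, the pot was upright and empty, and all three elbows were in the tray. I never touched the tape measure, wax tin or sanding block.

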